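# Find the full screw tin by hefting

## Task

Pull the wooden tray with the three screw tins all the way out from under the low shelf by its steel post and leave it out. Then, going from the robot's left to its right, heft each closed tin: grip it, lift it straight up a few centimetres clear of the tray, and set it back upright in its own compartment. Finally lift the heaviest tin and finish while holding it upright and still about 20 cm above the worktop, the other two tins standing in the tray, without tipping any tin or disturbing the jar and tools around.

Things in the scene. Friction and masses are not known exactly. Their poses are not given: they have to be found in the camera images.
- tray (a joint): how far the tray has been pulled out, m: 0 fully in, 0.135 fully out at its stop. It slides along the rack's -x axis (towards the robot), with about 2.5 N of friction, and stays where it is left; 0.12 or more is as good as fully out.
- tray_mid (a point): centre of the upper face of the tray's floor, 7 mm above the worktop; x points to the back of the rack (away from the robot), y along the row of tins (to the robot's left), z up; moves with the tray. The tray is wood, 90 mm (x) by 306 mm (y), floor 5 mm thick, rim 11 mm above the floor, walls 4 mm, two low dividers at y = +50 and -50 mm rising 9 mm above the floor; three compartments with their centres at y = +100, 0 and -100 mm, one tin in each, up to 5 mm off the centre.
- tray_handle (a point): top of the upright round steel post that is the tray's handle, 18 mm in diameter, standing on a tongue 85 mm in front (-x) of the tray's centre; its top is 62 mm above the worktop and 50 mm of it is free to grip; axes as for tray_mid; moves with the tray.
- tin_p: closed round steel screw tin with a flat lid, 58 mm across (59 mm at the lid), 72 mm tall, stands upright; origin at the centre of its underside, z up along its axis. Looks exactly like the other two; its contents are packed tight. A tin weighs 0.15 to 0.8 kg, the heaviest at least 0.15 kg more than either other. Any tin may stand in any compartment.
- tin_q: closed round steel screw tin with a flat lid, 58 mm across (59 mm at the lid), 72 mm tall, stands upright; origin at the centre of its underside, z up along its axis. Looks exactly like the other two; its contents are packed tight. A tin weighs 0.15 to 0.8 kg, the heaviest at least 0.15 kg more than either other. Any tin may stand in any compartment.
- tin_r: closed round steel screw tin with a flat lid, 58 mm across (59 mm at the lid), 72 mm tall, stands upright; origin at the centre of its underside, z up along its axis. Looks exactly like the other two; its contents are packed tight. A tin weighs 0.15 to 0.8 kg, the heaviest at least 0.15 kg more than either other. Any tin may stand in any compartment.
- rack: fixed plywood rack, open front and back: a shelf 125 mm (x) by 370 mm (y), underside 102 mm and top 117 mm above the worktop, on side panels at y = +-178 mm. Origin on the worktop under the tray's centre when the tray is fully in; x to the back, y to the robot's left. The shelf's front edge is at x = -15 mm, its back edge at x = +110 mm, so it overhangs the tins until the tray is out.
- jar: bystander: amber glass jar with a black cap, 60 mm across, 80 mm tall, on the shelf of the rack; origin at the centre of its underside.
- tape_measure: bystander: black tape measure, 60 x 30 mm, 60 mm tall, on the shelf of the rack; origin at the centre of its underside.
- spanner: bystander: steel spanner lying on the worktop to the left of the tray, along its x axis; origin at the middle of its underside.
- screwdriver: bystander: screwdriver lying on the worktop to the right of the tray, along its x axis; origin at the middle of its underside.
- mallet: bystander: orange rubber mallet lying on the worktop, far right; head 110 mm (y) by 68 mm across, 270 mm handle to -x; origin under the centre of the head.
There are look-alikes about, which are no part of the job. What is shaped like the tin_q but green or purple is not meant.

How it is judged (in metres and radians):
On the way, in this order (a step that is already met when the one before it is completed fails the run):
1. the tray is pulled fully out (0.12 m or more) (value of joint tray above 0.12 m), for 0.2 s.
2. the tin in the left compartment is held by the fingers 20 mm or more above the tray floor over its compartment, the others standing in theirs (((z of tin_p in the frame of tray_mid above 0.02 m and contact force between the fingers and tin_p above 0.5 N and x of tin_p in the frame of tray_mid between -0.08 and 0.08 m and y of tin_p in the frame of tray_mid between -0.17 and 0.17 m and y of tin_p in the frame of tray_mid above 0.05 m and z of each of tin_q, tin_r in the frame of tray_mid below 0.01 m and y of each of tin_q, tin_r in the frame of tray_mid below 0.05 m) or (z of tin_q in the frame of tray_mid above 0.02 m and contact force between the fingers and tin_q above 0.5 N and x of tin_q in the frame of tray_mid between -0.08 and 0.08 m and y of tin_q in the frame of tray_mid between -0.17 and 0.17 m and y of tin_q in the frame of tray_mid above 0.05 m and z of each of tin_p, tin_r in the frame of tray_mid below 0.01 m and y of each of tin_p, tin_r in the frame of tray_mid below 0.05 m) or (z of tin_r in the frame of tray_mid above 0.02 m and contact force between the fingers and tin_r above 0.5 N and x of tin_r in the frame of tray_mid between -0.08 and 0.08 m and y of tin_r in the frame of tray_mid between -0.17 and 0.17 m and y of tin_r in the frame of tray_mid above 0.05 m and z of each of tin_p, tin_q in the frame of tray_mid below 0.01 m and y of each of tin_p, tin_q in the frame of tray_mid below 0.05 m))), for 0.2 s.
3. the same for the tin in the middle compartment (((z of tin_p in the frame of tray_mid above 0.02 m and contact force between the fingers and tin_p above 0.5 N and x of tin_p in the frame of tray_mid between -0.08 and 0.08 m and y of tin_p in the frame of tray_mid between -0.17 and 0.17 m and y of tin_p in the frame of tray_mid between -0.05 and 0.05 m and z of each of tin_q, tin_r in the frame of tray_mid below 0.01 m and not (y of tin_q in the frame of tray_mid between -0.05 and 0.05 m) and not (y of tin_r in the frame of tray_mid between -0.05 and 0.05 m)) or (z of tin_q in the frame of tray_mid above 0.02 m and contact force between the fingers and tin_q above 0.5 N and x of tin_q in the frame of tray_mid between -0.08 and 0.08 m and y of tin_q in the frame of tray_mid between -0.17 and 0.17 m and y of tin_q in the frame of tray_mid between -0.05 and 0.05 m and z of each of tin_p, tin_r in the frame of tray_mid below 0.01 m and not (y of tin_p in the frame of tray_mid between -0.05 and 0.05 m) and not (y of tin_r in the frame of tray_mid between -0.05 and 0.05 m)) or (z of tin_r in the frame of tray_mid above 0.02 m and contact force between the fingers and tin_r above 0.5 N and x of tin_r in the frame of tray_mid between -0.08 and 0.08 m and y of tin_r in the frame of tray_mid between -0.17 and 0.17 m and y of tin_r in the frame of tray_mid between -0.05 and 0.05 m and z of each of tin_p, tin_q in the frame of tray_mid below 0.01 m and not (y of tin_p in the frame of tray_mid between -0.05 and 0.05 m) and not (y of tin_q in the frame of tray_mid between -0.05 and 0.05 m)))), for 0.2 s.
4. the same for the tin in the right compartment (((z of tin_p in the frame of tray_mid above 0.02 m and contact force between the fingers and tin_p above 0.5 N and x of tin_p in the frame of tray_mid between -0.08 and 0.08 m and y of tin_p in the frame of tray_mid between -0.17 and 0.17 m and y of tin_p in the frame of tray_mid below -0.05 m and z of each of tin_q, tin_r in the frame of tray_mid below 0.01 m and y of each of tin_q, tin_r in the frame of tray_mid above -0.05 m) or (z of tin_q in the frame of tray_mid above 0.02 m and contact force between the fingers and tin_q above 0.5 N and x of tin_q in the frame of tray_mid between -0.08 and 0.08 m and y of tin_q in the frame of tray_mid between -0.17 and 0.17 m and y of tin_q in the frame of tray_mid below -0.05 m and z of each of tin_p, tin_r in the frame of tray_mid below 0.01 m and y of each of tin_p, tin_r in the frame of tray_mid above -0.05 m) or (z of tin_r in the frame of tray_mid above 0.02 m and contact force between the fingers and tin_r above 0.5 N and x of tin_r in the frame of tray_mid between -0.08 and 0.08 m and y of tin_r in the frame of tray_mid between -0.17 and 0.17 m and y of tin_r in the frame of tray_mid below -0.05 m and z of each of tin_p, tin_q in the frame of tray_mid below 0.01 m and y of each of tin_p, tin_q in the frame of tray_mid above -0.05 m))), for 0.2 s.
At the end, for the whole second after the job is handed in: the heaviest tin is gripped and held still, its underside over 150 mm above the worktop, within 0.3 rad of upright, clear of the rack; the two lighter tins stand upright and untouched in compartments, each pressing down with under 4.8 N; the tray is out over 0.115 m (value of joint tray above 0.115 m and ((height (world z) of tin_p above 0.15 m and contact force between the fingers and tin_p above 1 N and angle between tin_p's own z axis and vertical below 0.3 rad and linear speed of tin_p below 0.03 m/s and contact force between tin_p and rack below 0.1 N and (z of tin_q in the frame of tray_mid between -0.008 and 0.008 m and x of tin_q in the frame of tray_mid between -0.03 and 0.03 m and y of tin_q in the frame of tray_mid between -0.14 and 0.14 m and angle between tin_q's own z axis and vertical below 0.1 rad and linear speed of tin_q below 0.03 m/s and contact force between the fingers and tin_q below 0.1 N and contact force between anything else and tin_q below 4.8 N) and (z of tin_r in the frame of tray_mid between -0.008 and 0.008 m and x of tin_r in the frame of tray_mid between -0.03 and 0.03 m and y of tin_r in the frame of tray_mid between -0.14 and 0.14 m and angle between tin_r's own z axis and vertical below 0.1 rad and linear speed of tin_r below 0.03 m/s and contact force between the fingers and tin_r below 0.1 N and contact force between anything else and tin_r below 4.8 N)) or (height (world z) of tin_q above 0.15 m and contact force between the fingers and tin_q above 1 N and angle between tin_q's own z axis and vertical below 0.3 rad and linear speed of tin_q below 0.03 m/s and contact force between tin_q and rack below 0.1 N and (z of tin_p in the frame of tray_mid between -0.008 and 0.008 m and x of tin_p in the frame of tray_mid between -0.03 and 0.03 m and y of tin_p in the frame of tray_mid between -0.14 and 0.14 m and angle between tin_p's own z axis and vertical below 0.1 rad and linear speed of tin_p below 0.03 m/s and contact force between the fingers and tin_p below 0.1 N and contact force between anything else and tin_p below 4.8 N) and (z of tin_r in the frame of tray_mid between -0.008 and 0.008 m and x of tin_r in the frame of tray_mid between -0.03 and 0.03 m and y of tin_r in the frame of tray_mid between -0.14 and 0.14 m and angle between tin_r's own z axis and vertical below 0.1 rad and linear speed of tin_r below 0.03 m/s and contact force between the fingers and tin_r below 0.1 N and contact force between anything else and tin_r below 4.8 N)) or (height (world z) of tin_r above 0.15 m and contact force between the fingers and tin_r above 1 N and angle between tin_r's own z axis and vertical below 0.3 rad and linear speed of tin_r below 0.03 m/s and contact force between tin_r and rack below 0.1 N and (z of tin_p in the frame of tray_mid between -0.008 and 0.008 m and x of tin_p in the frame of tray_mid between -0.03 and 0.03 m and y of tin_p in the frame of tray_mid between -0.14 and 0.14 m and angle between tin_p's own z axis and vertical below 0.1 rad and linear speed of tin_p below 0.03 m/s and contact force between the fingers and tin_p below 0.1 N and contact force between anything else and tin_p below 4.8 N) and (z of tin_q in the frame of tray_mid between -0.008 and 0.008 m and x of tin_q in the frame of tray_mid between -0.03 and 0.03 m and y of tin_q in the frame of tray_mid between -0.14 and 0.14 m and angle between tin_q's own z axis and vertical below 0.1 rad and linear speed of tin_q below 0.03 m/s and contact force between the fingers and tin_q below 0.1 N and contact force between anything else and tin_q below 4.8 N)))); the arm keeps its last pose, push and grip.
It fails at once if the jar or a tool disturbed (moved over 40 mm) (distance of any of jar, tape_measure, spanner, screwdriver, mallet from where it was at the start of the episode above 0.04 m).
It fails at once if a tin tipped (over 0.6 rad) (angle between any of tin_p, tin_q, tin_r's own z axis and vertical above 0.6 rad).
It also fails if it takes over 72 s, if anything falls off the work surface, if the arm or the gripper's body presses on something with over 40 N, if the wrist force passes 120 N, or if a joint passes its speed limit or range.

## Robot

A 6-joint arm with a two-finger parallel gripper is mounted at the origin on the work surface. World frame = base frame: x ahead of the robot, y to its left, z up, the work surface at z = 0. Lengths are in mm, angles in rad, forces in N, time in s.
With the tool pointing down it reaches from about 300 to 775 mm from the base axis. Payload 14.6 kg.
Tool frame: the origin (TCP) lies between the finger pads; the fingertips stand 17 mm ahead of it and the grasp point (between the pads) lies 2 mm behind it (manip.tip_reach is the distance from the TCP to the fingertips, in mm); z points along the fingers, y is the line along which they close (so a half turn about z gives the same grasp; the last joint's range is limited). The gripper opens to 94 mm and grips with 3 to 60 N. Pads are 16 mm wide; open, the fingers measure 119 mm over their backs; the gripper's body (75 mm by 177 mm) begins 78 mm behind the grasp point.
Start: joints at [-1.274, 0.3, 1.521, -0, 1.321, -0.067], TCP at [195.698, -513.996, 222.446] pointing down, gripper open.
Joint ranges: [-3.03, 3.03], [-0.79, 2.21], [0.23, 2.52], [-1.04, 4.18], [0, 3.07], [-2.55, 2.55]. Speed limits (rad/s): [2.22, 2.22, 2.57, 3.14, 3.14, 3.14].

## Interface

Orientations are given as [roll, pitch, yaw] about the fixed x, y, z axes, in that order (R = Rz(yaw) Ry(pitch) Rx(roll)).
In Python, from cell import manip, viewer gives the robot as it stands.
- The arm moves only by the tool apply_moves, never from a script. Its argument "moves" is a list of rows, each a list of 3 entries, a list of its own where there are three numbers: the shift along the tool's x, y, z each as a share of 0.25 m, from -1 to 1, then the turn, a rotation vector about the tool's x, y, z each as a share of pi rad, from -1 to 1, then the closure, from 0 (fully open) to 1 (shut). In form: [[[dx, dy, dz], [wx, wy, wz], grip], ...]. A call has 1 to 12 rows; each row is the pose to reach, as a shift and turn from the pose commanded when the call began, along the tool's axes at that moment, turning the shorter way round; what a row does not reach only later rows make up. A row lasts 1/12 s, in which the tool goes at most 41.7 mm and 7.16 degrees, less where a joint would pass 70% of its speed; a pose out of reach is approached as far as the arm can. A call with a number of a shift or a turn outside -1 to 1 is refused whole. A call with a gripper value outside its range is refused whole. The fingers move at their own pace and stop on an object; "squeeze" is the grip in N (left out, the last holds). Time passes only in rows, so rows that repeat a pose let the fingers close. It gives the time, the measured TCP pose, the force, the opening and the grip force at its end, in the units of the state.
- manip.read_state(): the state, without advancing time (a new reading comes with each control period).
- viewer.camera(name): name is "scene" or "top" or "wrist"; returns the picture (480x640x3 uint8, blue, green, red); there is no depth.
- viewer.camera_info(name): a dict with "camera_matrix" (3x3 intrinsics, pixels), "k1" (the pictures are not rectified: a ray, as slopes to the right and down, at radius r is drawn at 1 + k1 r^2 times it, then the intrinsics apply), "R" (3x3) and "t" (3): a world point X has camera coordinates R X + t. Camera axes: x right, y down, z forward; pixel columns grow to the right and rows downward; lengths in mm; the calibration is good to about 2 mm. A picture is of the moment at which its call begins: read the wrist's pose just before it. camera_info takes no time and is no camera call; for the wrist camera it gives the pose at the moment of the call.
- manip.sign_off(): hands the job in; it is judged then, once.
The state is a dict: "clock": time; "joints": joint angles; "qd": joint speeds; "effort": joint torques, N m; "eef_pos": TCP position; "eef_rot": TCP orientation; "wrist_force": force on the tool from outside, world axes, zero at the start; "moment": the same for the moment, N m; "finger_gap": finger opening in mm; "finger_force": force on a finger pad.
Only numpy, scipy, OpenCV 4.12 (cv2) and the standard library are available. Lean on these libraries where they do the work, as an engineer would, in place of code of your own. Each camera call takes 0.05 s, during which the arm holds its last target. There are 200 camera calls.

## Working session

There is one attempt and no reset: what is moved stays moved. The work goes in short steps, Python scripts to look and compute and a tool call to move; the robot and the scene stay as the last step left them, time stands still between calls to the robot, and variables do not carry over. Pictures are saved under pics/ and viewed, at most 10 in all, crops included, and the job is handed in when it is done.

Besides the shell and the picture viewer there is one more tool, called after ">>>" as a command line: name --argument value ..., lists and objects as JSON in quotes. apply_moves: Moves the arm, as the interface text tells. Shift numbers are shares of 0.25 m and turn numbers shares of pi rad, none past 1 either way. Its arguments: {"type":"object","properties":{"moves":{"type":"array"},"squeeze":{"type":"number"}},"required":["moves"]}

```bash
ls; mkdir -p pics; python3 - <<'E'
from cell import manip, viewer
import cv2
for n in ("scene","top"):
    cv2.imwrite(f"pics/{n}0.png",viewer.camera(n))
    i=viewer.camera_info(n); print(n,i)
s=manip.read_state(); print(s)
E
```

```text
pics
scene {'camera_matrix': array([[466.49038257,   0.        , 321.73270157],
       [  0.        , 466.49038257, 239.71115786],
       [  0.        ,   0.        ,   1.        ]]), 'k1': -0.019474390660802383, 'R': array([[ 0.79243468, -0.60995582, -0.00107976],
       [-0.45299915, -0.58733442, -0.67069371],
       [ 0.40845936,  0.53197008, -0.74173363]]), 't': array([-565.63506404,  280.51869435, 1036.87273349])}
top {'camera_matrix': array([[458.6917404 ,   0.        , 314.47129285],
       [  0.        , 458.6917404 , 237.46472891],
       [  0.        ,   0.        ,   1.        ]]), 'k1': -0.09095050849655224, 'R': array([[-0.00861952, -0.99995937,  0.0026398 ],
       [-0.99300742,  0.00824871, -0.11776345],
       [ 0.11773689, -0.0036364 , -0.99303817]]), 't': array([ -84.5506481 ,  636.13092379, 1128.42927568])}
{'clock': 0.1, 'joints': array([-1.27360515e+00,  3.00402754e-01,  1.52151816e+00,  2.23467791e-06,
        1.32069966e+00, -6.65953503e-02]), 'qd': array([-8.26331646e-05, -1.87880868e-03, -2.52749426e-03,  2.02628408e-05,
        6.97518787e-05, -5.62804722e-05]), 'effort': array([ 2.90969720e-04, -5.32644725e+01, -3.53281474e+01,  7.09205121e-02,
        2.35204550e-02, -4.81727341e-05]), 'eef_pos': array([ 195.63469668, -513.79691523,  221.95042637]), 'eef_rot': array([-3.14056715e+00, -7.05644079e-05,  3.63785939e-01]), 'wrist_force': array([-1.21076059,  0.34648251, -0.08395529]), 'moment': array([ 0.02086963,  0.01637384, -0.02960557]), 'finger_force': 0.0, 'finger_gap': 93.8915020584757}
```

View pics/scene0.png

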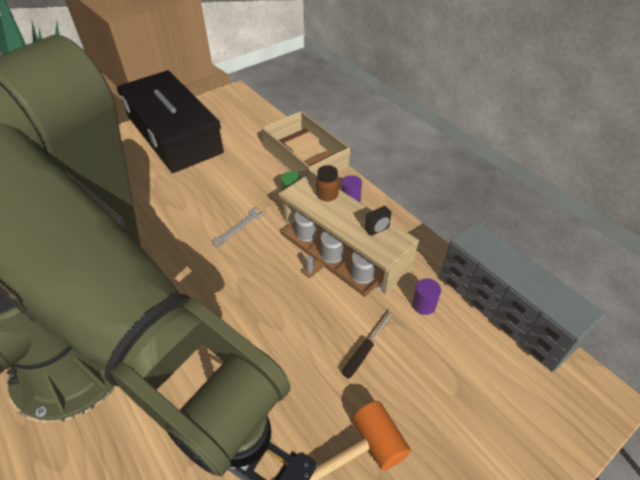

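View pics/top0.png

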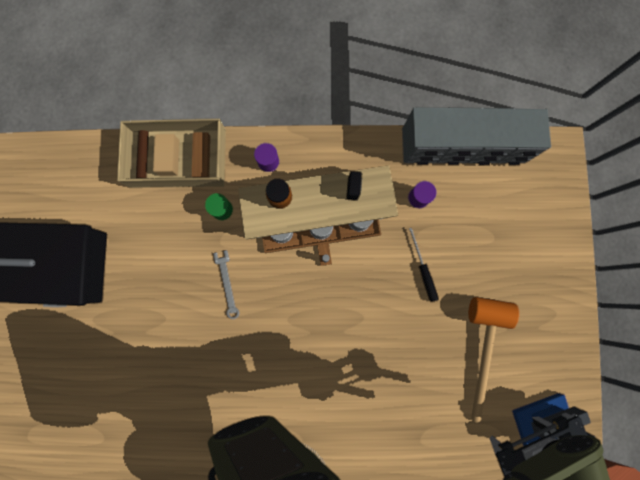

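The scene view shows the post at about (310,262) and the tins at (305,228), (331,247) and (362,268). The top view shows the post at about (324,259) and the shelf corners near (241,195), (390,168), (397,214) and (247,237). I'll enlarge both.

```bash
python3 - <<'E'
import cv2,numpy as np
a=cv2.imread("pics/scene0.png")[170:310,260:440]; b=cv2.imread("pics/top0.png")[160:280,230:410]
a=cv2.resize(a,None,fx=4,fy=4,interpolation=cv2.INTER_CUBIC);b=cv2.resize(b,None,fx=4,fy=4,interpolation=cv2.INTER_CUBIC)
cv2.imwrite("pics/sc.png",a);cv2.imwrite("pics/tc.png",b)
E
```

```text
(no output)
```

View pics/sc.png

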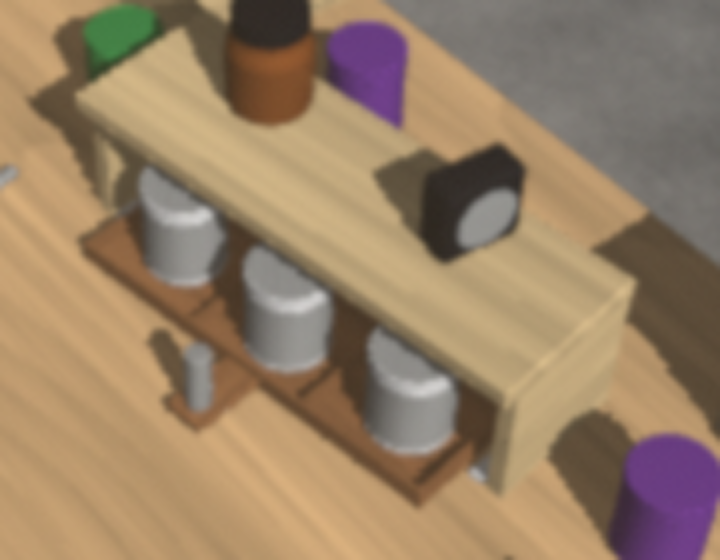

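View pics/tc.png

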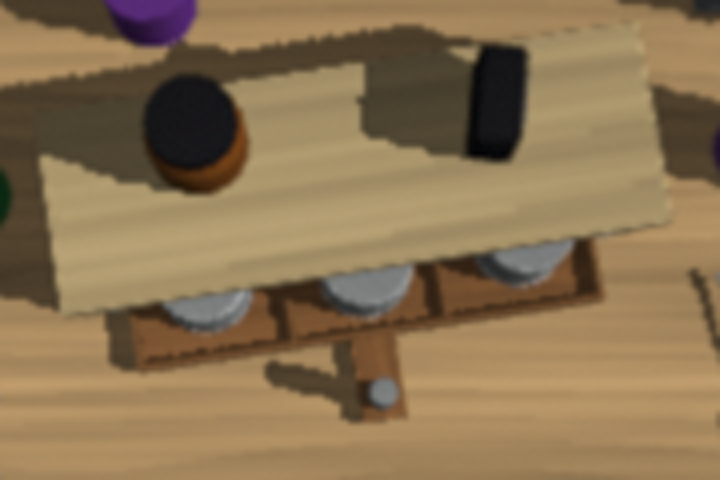

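The post top is at scene (309.5,257.5) and top (326,257). The shelf's front corners are at scene (280,194.5)/(386.2,270.5) and top (245.5,238)/(398,215.5).

```bash
cat > h.py <<'E'
import numpy as np,cv2
from cell import manip,viewer
from scipy.spatial.transform import Rotation as Ro
def ray(info,uv):
    K=info["camera_matrix"]; q=(np.array(uv,float)-K[:2,2])/K[0,0]; s=q.copy()
    for _ in range(20): s=q/(1+info["k1"]*(s@s))
    d=info["R"].T@np.r_[s,1]; return -info["R"].T@info["t"],d/np.linalg.norm(d)
def tri(rays):
    A=sum(np.eye(3)-np.outer(d,d) for c,d in rays); b=sum((np.eye(3)-np.outer(d,d))@c for c,d in rays)
    X=np.linalg.solve(A,b); return X,[np.linalg.norm(np.cross(X-c,d)) for c,d in rays]
def plane(info,uv,z):
    c,d=ray(info,uv); return c+d*(z-c[2])/d[2]
def proj(info,X):
    c=info["R"]@np.array(X,float)+info["t"]; s=c[:2]/c[2]; s=s*(1+info["k1"]*(s@s)); K=info["camera_matrix"]
    return K[:2,:2].diagonal()*s+K[:2,2]
def step(goal,yaw,frm=None):
    """shift shares & turn shares from present pose to tool-down goal"""
    s=manip.read_state(); R=Ro.from_euler("xyz",s["eef_rot"])
    G=Ro.from_euler("xyz",[np.pi,0,yaw])
    return np.round(R.inv().apply(np.array(goal)-s["eef_pos"])/250,3), np.round((R.inv()*G).as_rotvec()/np.pi,4)
E
python3 - <<'E'
from h import *
S=viewer.camera_info("scene");T=viewer.camera_info("top")
for n,a,b in [("post",(309.5,257.5),(326,257)),("FL",(280,194.5),(245.5,238)),("FR",(386.2,270.5),(398,215.5)),("BR",(418.2,241.2),(388.7,166.2)),("trayL",(280.5,230.7),(265,252)),("trayR",(365,293),(380.7,234.5))]:
    X,e=tri([ray(S,a),ray(T,b)]);print(n,X.round(1),np.round(e,1))
E
```

```text
post [ 583.9 -118.2   60.9] [0.3 0.3]
FL [628.1  74.4 109.5] [1.4 1.4]
FR [ 678.3 -291.1  109. ] [0.3 0.3]
BR [ 800.7 -272.5  110.5] [0.4 0.4]
trayL [600.5  38.4  16.4] [0.8 0.8]
trayR [ 645.  -262.6   16.6] [0.9 0.9]
```

>>> apply_moves --moves '[[[1, -0.464, 0], [0, 0, 0.07], 0], [[1, -0.464, 0], [0, 0, 0.07], 0], [[1, -0.464, 0], [0, 0, 0.07], 0], [[1, -0.464, 0], [0, 0, 0.07], 0], [[1, -0.464, 0], [0, 0, 0.07], 0], [[1, -0.464, 0], [0, 0, 0.07], 0], [[1, -0.464, 0], [0, 0, 0.07], 0], [[1, -0.464, 0], [0, 0, 0.07], 0], [[1, -0.464, 0], [0, 0, 0.07], 0], [[1, -0.464, 0], [0, 0, 0.07], 0]]' --squeeze 40

```text
clock: 0.93
eef_pos: [387.7, -317.0, 222.3]
eef_rot: [-3.141, 0.0, 0.144]
wrist_force: [-0.4, -0.4, 0.1]
finger_gap: 94.0
finger_force: 0.0
```

```bash
python3 - <<'E'
from h import *
print(manip.read_state()["eef_pos"],manip.read_state()["eef_rot"],step([560,-121.5,170],.143))
E
```

```text
[ 387.68284652 -316.9719723   222.26412024] [-3.14142492e+00  3.79151359e-04  1.43959520e-01] (array([ 0.794, -0.675,  0.209]), array([-0.0001,  0.0001,  0.0003]))
```

>>> apply_moves --moves '[[[0.794, -0.675, 0.209], [0, 0, 0], 0], [[0.794, -0.675, 0.209], [0, 0, 0], 0], [[0.794, -0.675, 0.209], [0, 0, 0], 0], [[0.794, -0.675, 0.209], [0, 0, 0], 0], [[0.794, -0.675, 0.209], [0, 0, 0], 0], [[0.794, -0.675, 0.209], [0, 0, 0], 0], [[0.794, -0.675, 0.209], [0, 0, 0], 0], [[0.794, -0.675, 0.209], [0, 0, 0], 0], [[0.794, -0.675, 0.209], [0, 0, 0], 0], [[0.794, -0.675, 0.209], [0, 0, 0], 0]]'

```text
clock: 1.77
eef_pos: [559.6, -122.8, 170.4]
eef_rot: [3.141, 0.0, 0.142]
wrist_force: [-0.8, 0.3, 0.5]
finger_gap: 93.7
finger_force: 0.0
```

```bash
python3 - <<'E'
from h import *
i=viewer.camera_info("wrist"); im=viewer.camera("wrist")
cv2.imwrite("pics/w1.png",im); print(manip.read_state()["eef_pos"]); print("cam",(-i["R"].T@i["t"]).round(1),i["R"].round(2))
for z in (58,61,64): print(proj(i,[583.9,-118.2,z]).round(1))
E
```

```text
[ 559.62640192 -122.92126205  170.58498999]
cam [ 632.6 -111.4  332.5] [[ 0.14 -0.99  0.  ]
 [-0.96 -0.14  0.25]
 [-0.25 -0.04 -0.97]]
[319.2 209.5]
[319.2 210.2]
[319.1 210.9]
```

View pics/w1.png

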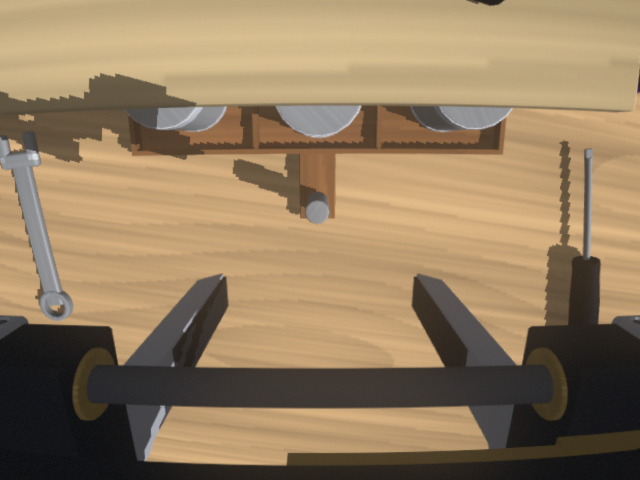

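The wrist view shows the post top at (317,210), against a prediction of (319,210), so the measurement holds to about 1 mm. The spanner and screwdriver are well clear.

>>> apply_moves --moves '[[[0.097, -0.01, 0.1], [0, 0, 0], 0], [[0.097, -0.01, 0.2], [0, 0, 0], 0], [[0.097, -0.01, 0.3], [0, 0, 0], 0], [[0.097, -0.01, 0.4], [0, 0, 0], 0], [[0.097, -0.01, 0.48], [0, 0, 0], 0], [[0.097, -0.01, 0.514], [0, 0, 0], 0], [[0.097, -0.01, 0.514], [0, 0, 0], 0], [[0.097, -0.01, 0.514], [0, 0, 0], 1], [[0.097, -0.01, 0.514], [0, 0, 0], 1], [[0.097, -0.01, 0.514], [0, 0, 0], 1], [[0.097, -0.01, 0.514], [0, 0, 0], 1], [[0.097, -0.01, 0.514], [0, 0, 0], 1]]'

```text
clock: 2.82
eef_pos: [584.2, -115.3, 42.4]
eef_rot: [3.141, -0.001, 0.144]
wrist_force: [-0.7, -0.6, -0.8]
finger_gap: 64.0
finger_force: 0.0
```

>>> apply_moves --moves '[[[0, 0, 0], [0, 0, 0], 1], [[0, 0, 0], [0, 0, 0], 1], [[0, 0, 0], [0, 0, 0], 1], [[0, 0, 0], [0, 0, 0], 1], [[0, 0, 0], [0, 0, 0], 1], [[0, 0, 0], [0, 0, 0], 1]]'

```text
clock: 3.32
eef_pos: [583.9, -115.2, 41.7]
eef_rot: [-3.142, 0.0, 0.144]
wrist_force: [0.5, -0.8, -0.1]
finger_gap: 24.4
finger_force: 0.0
```

>>> apply_moves --moves '[[[0, 0.007, 0], [0, 0, 0], 1], [[0, 0.007, 0], [0, 0, 0], 1], [[0, 0.007, 0], [0, 0, 0], 1], [[0, 0.007, 0], [0, 0, 0], 1], [[0, 0.007, 0], [0, 0, 0], 1], [[0, 0.007, 0], [0, 0, 0], 1]]'

```text
clock: 3.82
eef_pos: [584.3, -117.2, 41.7]
eef_rot: [3.141, -0.0, 0.144]
wrist_force: [1.0, -4.9, -2.2]
finger_gap: 17.2
finger_force: 40.0
```

>>> apply_moves --moves '[[[-0.03, 0, 0], [0, 0, 0], 1], [[-0.08, 0, 0], [0, 0, 0], 1], [[-0.13, 0, 0], [0, 0, 0], 1], [[-0.18, 0, 0], [0, 0, 0], 1], [[-0.23, 0, 0], [0, 0, 0], 1], [[-0.28, 0, 0], [0, 0, 0], 1], [[-0.33, 0, 0], [0, 0, 0], 1], [[-0.38, 0, 0], [0, 0, 0], 1], [[-0.43, 0, 0], [0, 0, 0], 1], [[-0.48, 0, 0], [0, 0, 0], 1], [[-0.51, 0, 0], [0, 0, 0], 1], [[-0.53, 0, 0], [0, 0, 0], 1]]'

```text
clock: 4.82
eef_pos: [452.6, -136.5, 41.7]
eef_rot: [3.141, -0.001, 0.144]
wrist_force: [3.5, -6.9, -9.2]
finger_gap: 17.1
finger_force: 40.0
```

>>> apply_moves --moves '[[[-0.006, 0, 0], [0, 0, 0], 1], [[-0.012, 0, 0], [0, 0, 0], 1], [[-0.012, 0, 0], [0, 0, 0], 1], [[-0.012, 0, 0], [0, 0, 0], 1]]'

```text
clock: 5.15
eef_pos: [450.6, -136.8, 41.7]
eef_rot: [3.141, -0.001, 0.144]
wrist_force: [5.9, -6.0, -9.4]
finger_gap: 17.4
finger_force: 40.0
```

>>> apply_moves --moves '[[[0, 0, 0], [0, 0, 0], 0], [[0, 0, 0], [0, 0, 0], 0], [[0, 0, 0], [0, 0, 0], 0], [[0, 0, 0], [0, 0, 0], 0], [[0, 0, 0], [0, 0, 0], 0], [[0, 0, 0], [0, 0, 0], 0], [[0, 0, 0], [0, 0, 0], 0], [[0, 0, -0.1], [0, 0, 0], 0], [[0, 0, -0.25], [0, 0, 0], 0], [[0, 0, -0.4], [0, 0, 0], 0], [[0, 0, -0.55], [0, 0, 0], 0], [[0, 0, -0.64], [0, 0, 0], 0]]'

```text
clock: 6.15
eef_pos: [450.7, -136.5, 205.6]
eef_rot: [3.14, -0.004, 0.144]
wrist_force: [0.7, 0.3, 0.9]
finger_gap: 92.5
finger_force: 0.0
```

>>> apply_moves --moves '[[[0, 0, 0], [0, 0, 0], 0], [[0, 0, 0], [0, 0, 0], 0]]'

```text
clock: 6.32
eef_pos: [450.3, -136.4, 202.3]
eef_rot: [3.141, -0.002, 0.144]
wrist_force: [-0.8, 0.8, -0.4]
finger_gap: 94.2
finger_force: 0.0
```

```bash
python3 - <<'E'
from h import *
import json
i=viewer.camera_info("wrist"); im=viewer.camera("wrist")
cv2.imwrite("pics/w2.png",im); json.dump({k:np.array(v).tolist() for k,v in i.items()},open("w2.json","w"))
print(manip.read_state()["eef_pos"],proj(i,[450.6,-136.8,62]))
ax=np.array([np.cos(.144),np.sin(.144)]);ay=np.array([-ax[1],ax[0]]);c=np.array([450.6,-136.8])+85*ax
for y in (100,0,-100): print((c+y*ay).round(1),proj(i,[*(c+y*ay),79]).round(1))
E
```

```text
[ 449.84568277 -136.26453856  201.09198089] [321.00206576 233.31136723]
[520.4 -25.6] [184.1 126. ]
[ 534.7 -124.6] [321.1 124.5]
[ 549.1 -223.6] [457.8 125.7]
```

View pics/w2.png

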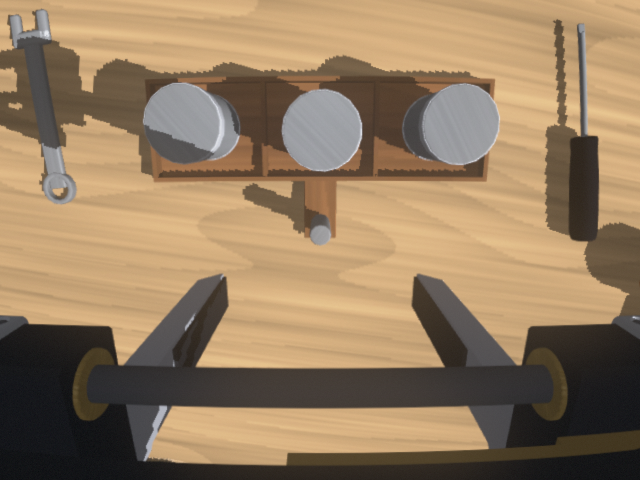

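The tray is out. The lid centres are at about (184,123), (322,130) and (460,124), and the post is at (320,234), within 1 px of the prediction. I'll place the tins and plan a second view.

```bash
python3 - <<'E'
from h import *
import json
i={k:np.array(v) for k,v in json.load(open("w2.json")).items()}
g=cv2.medianBlur(cv2.cvtColor(cv2.imread("pics/w2.png"),cv2.COLOR_BGR2GRAY),5)
print(cv2.HoughCircles(g[:200],cv2.HOUGH_GRADIENT,1.0,80,param1=120,param2=20,minRadius=32,maxRadius=46))
for p in ((184,123),(322,130),(460,124)): print(plane(i,p,79).round(1))
print(step([520.4,-25.6,200],.144))
E
```

```text
[[[321.5 129.5  40.5]
  [462.5 124.5  40.8]
  [184.5 120.5  42.1]]]
[522.5 -25.4  79. ]
[ 531.  -125.8   79. ]
[ 550.5 -224.9   79. ]
(array([ 0.343, -0.398,  0.004]), array([-0.0001,  0.0001, -0.    ]))
```

>>> apply_moves --moves '[[[0.1, -0.15, 0.05], [0, 0, 0], 0], [[0.2, -0.3, 0.1], [0, 0, 0], 0], [[0.2, -0.4, 0.16], [0, 0, 0], 0], [[0.2, -0.4, 0.16], [0, 0, 0], 0], [[0.2, -0.4, 0.16], [0, 0, 0], 0], [[0.2, -0.4, 0.16], [0, 0, 0], 0], [[0.2, -0.4, 0.16], [0, 0, 0], 0]]'

```text
clock: 6.95
eef_pos: [485.2, -31.2, 161.6]
eef_rot: [3.142, 0.0, 0.143]
wrist_force: [0.1, 0.3, -0.1]
finger_gap: 93.9
finger_force: 0.0
```

```bash
python3 - <<'E'
from h import *
import json
j={k:np.array(v) for k,v in json.load(open("w2.json")).items()}
i=viewer.camera_info("wrist"); im=viewer.camera("wrist"); cv2.imwrite("pics/w3.png",im)
g=cv2.medianBlur(cv2.cvtColor(im,cv2.COLOR_BGR2GRAY),5)
print(manip.read_state()["eef_pos"])
c=cv2.HoughCircles(g[:280],cv2.HOUGH_GRADIENT,1.0,80,param1=120,param2=20,minRadius=40,maxRadius=60); print(c)
for p,X in (((184,122),(522,-25.5,79)),((322,130),(531,-126,79)),((460,124),(550.5,-225.2,79))):
    q=proj(i,X); b=min(c[0],key=lambda k:np.hypot(*(k[:2]-q)))
    print(q.round(1),b, *tri([ray(j,p),ray(i,b[:2])]))
print(step([522,-25.5,110],.144),step([522,-25.5,47],.144))
E
```

```text
[485.26371385 -31.22370349 161.8173086 ]
[[[317.5 196.5  44.8]
  [473.5 204.5  42.7]
  [613.5 202.5  46.8]]]
[320.4 198.4] [317.5 196.5  44.8] [522.77385966 -23.70042987  74.69817372] [np.float64(0.4443108834473383), np.float64(0.44431088344714054)]
[473.5 206.9] [473.5 204.5  42.7] [ 531.75068682 -126.04270853   77.55180541] [np.float64(0.7229509875419838), np.float64(0.7229509875420215)]
[615.4 200.7] [613.5 202.5  46.8] [ 549.77132074 -224.75288859   78.70778052] [np.float64(0.7730519619261674), np.float64(0.773051961926425)]
(array([ 0.149, -0.002,  0.207]), array([ 0.    , -0.0001, -0.0005])) (array([ 0.149, -0.002,  0.459]), array([ 0.    , -0.0001, -0.0005]))
```

View pics/w3.png

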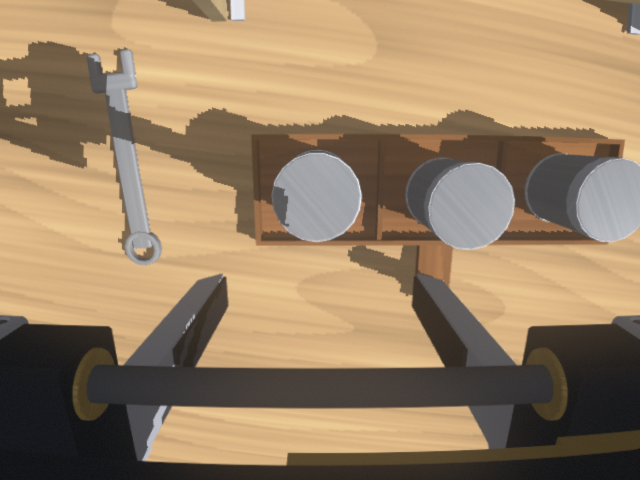

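Left lid centre is at (317,196). The triangulated lid heights of 75–79 mm agree with the 79 mm expected. Grasping the left tin.

>>> apply_moves --moves '[[[0.1, -0.006, 0.05], [0, 0, 0], 0], [[0.149, -0.006, 0.12], [0, 0, 0], 0], [[0.149, -0.006, 0.2], [0, 0, 0], 0], [[0.149, -0.006, 0.28], [0, 0, 0], 0], [[0.149, -0.006, 0.36], [0, 0, 0], 0], [[0.149, -0.006, 0.43], [0, 0, 0], 0], [[0.149, -0.006, 0.459], [0, 0, 0], 0], [[0.149, -0.006, 0.459], [0, 0, 0], 0], [[0.149, -0.006, 0.459], [0, 0, 0], 1], [[0.149, -0.006, 0.459], [0, 0, 0], 1], [[0.149, -0.006, 0.459], [0, 0, 0], 1], [[0.149, -0.006, 0.459], [0, 0, 0], 1]]'

```text
clock: 8.0
eef_pos: [522.3, -23.5, 47.8]
eef_rot: [3.141, -0.001, 0.144]
wrist_force: [0.6, -0.4, -0.2]
finger_gap: 70.8
finger_force: 0.0
```

>>> apply_moves --moves '[[[0, 0, 0], [0, 0, 0], 1], [[0, 0, 0], [0, 0, 0], 1], [[0, 0, 0], [0, 0, 0], 1], [[0, 0, 0], [0, 0, 0], 1], [[0, 0, 0], [0, 0, 0], 1], [[0, 0, 0], [0, 0, 0], 1]]'

```text
clock: 8.5
eef_pos: [522.1, -23.4, 47.3]
eef_rot: [3.141, -0.0, 0.144]
wrist_force: [-1.8, -0.3, 6.0]
finger_gap: 57.4
finger_force: 40.0
```

>>> apply_moves --moves '[[[0, 0, -0.03], [0, 0, 0], 1], [[0, 0, -0.07], [0, 0, 0], 1], [[0, 0, -0.12], [0, 0, 0], 1], [[0, 0, -0.16], [0, 0, 0], 1], [[0, 0, -0.16], [0, 0, 0], 1], [[0, 0, -0.16], [0, 0, 0], 1], [[0, 0, -0.16], [0, 0, 0], 1], [[0, 0, -0.16], [0, 0, 0], 1], [[0, 0, -0.16], [0, 0, 0], 1]]'

```text
clock: 9.25
eef_pos: [521.6, -23.4, 86.4]
eef_rot: [-3.141, 0.001, 0.144]
wrist_force: [0.3, 0.4, -1.8]
finger_gap: 57.3
finger_force: 40.0
```

```bash
cat > wt.py <<'E'
from h import *
v=[]
for _ in range(10):
    viewer.camera("top"); s=manip.read_state(); v.append(np.r_[s["wrist_force"],s["effort"][1:3]])
v=np.array(v);print(v.mean(0).round(2),v.std(0).round(2),s["finger_gap"],s["eef_pos"],s["clock"])
E
python3 wt.py
```

```text
[ -0.2    0.2   -2.34 -54.4  -30.69] [0.43 0.44 0.27 0.04 0.02] 57.27790259032896 [521.92129001 -23.39829792  86.96785245] 9.75
```

The left tin reads about 2.3 N. Setting it back down.

>>> apply_moves --moves '[[[0, 0, 0.05], [0, 0, 0], 1], [[0, 0, 0.1], [0, 0, 0], 1], [[0, 0, 0.135], [0, 0, 0], 1], [[0, 0, 0.155], [0, 0, 0], 1], [[0, 0, 0.16], [0, 0, 0], 1], [[0, 0, 0.16], [0, 0, 0], 1], [[0, 0, 0.16], [0, 0, 0], 0], [[0, 0, 0.16], [0, 0, 0], 0], [[0, 0, 0.16], [0, 0, 0], 0], [[0, 0, 0.16], [0, 0, 0], 0], [[0, 0, 0.16], [0, 0, 0], 0], [[0, 0, 0.16], [0, 0, 0], 0]]'

```text
clock: 10.75
eef_pos: [521.9, -23.4, 47.0]
eef_rot: [3.142, -0.0, 0.144]
wrist_force: [-1.1, 0.1, 0.4]
finger_gap: 92.6
finger_force: 0.0
```

>>> apply_moves --moves '[[[0, 0, -0.06], [0, 0, 0], 0], [[0, 0, -0.16], [0, 0, 0], 0], [[0, 0, -0.28], [0, 0, 0], 0], [[0, 0, -0.34], [0, 0, 0], 0], [[0, 0, -0.34], [0, 0, 0], 0]]'

```text
clock: 11.17
eef_pos: [523.4, -23.6, 135.4]
eef_rot: [3.14, -0.006, 0.144]
wrist_force: [0.7, -0.4, 0.7]
finger_gap: 94.3
finger_force: 0.0
```

```bash
python3 - <<'E'
from h import *
print(manip.read_state()["eef_pos"],step([531,-126,47],.144))
E
```

```text
[523.38084889 -23.55946689 135.40677674] (array([-0.031,  0.409,  0.354]), array([ 0.0005, -0.0018, -0.    ]))
```

>>> apply_moves --moves '[[[-0.025, 0.12, 0], [0, 0, 0], 0], [[-0.025, 0.27, 0], [0, 0, 0], 0], [[-0.025, 0.37, 0], [0, 0, 0], 0], [[-0.025, 0.409, 0], [0, 0, 0], 0], [[-0.025, 0.409, 0.03], [0, 0, 0], 0], [[-0.025, 0.409, 0.12], [0, 0, 0], 0], [[-0.025, 0.409, 0.22], [0, 0, 0], 0], [[-0.025, 0.409, 0.3], [0, 0, 0], 0], [[-0.025, 0.409, 0.34], [0, 0, 0], 0], [[-0.025, 0.409, 0.34], [0, 0, 0], 0], [[-0.025, 0.409, 0.34], [0, 0, 0], 1], [[-0.025, 0.409, 0.34], [0, 0, 0], 1]]'

```text
clock: 12.17
eef_pos: [531.0, -125.2, 48.0]
eef_rot: [3.141, -0.001, 0.144]
wrist_force: [0.1, -0.4, 0.1]
finger_gap: 84.0
finger_force: 0.0
```

>>> apply_moves --moves '[[[0, 0, 0], [0, 0, 0], 1], [[0, 0, 0], [0, 0, 0], 1], [[0, 0, 0], [0, 0, 0], 1], [[0, 0, 0], [0, 0, 0], 1], [[0, 0, 0], [0, 0, 0], 1], [[0, 0, 0], [0, 0, 0], 1], [[0, 0, 0], [0, 0, 0], 1]]'

```text
clock: 12.75
eef_pos: [530.6, -125.7, 47.4]
eef_rot: [3.141, -0.001, 0.144]
wrist_force: [-1.3, -1.8, 6.6]
finger_gap: 57.3
finger_force: 40.0
```

>>> apply_moves --moves '[[[0, 0, -0.03], [0, 0, 0], 1], [[0, 0, -0.07], [0, 0, 0], 1], [[0, 0, -0.12], [0, 0, 0], 1], [[0, 0, -0.16], [0, 0, 0], 1], [[0, 0, -0.16], [0, 0, 0], 1], [[0, 0, -0.16], [0, 0, 0], 1], [[0, 0, -0.16], [0, 0, 0], 1], [[0, 0, -0.16], [0, 0, 0], 1], [[0, 0, -0.16], [0, 0, 0], 1]]'

```text
clock: 13.5
eef_pos: [530.1, -125.4, 86.3]
eef_rot: [-3.141, 0.001, 0.144]
wrist_force: [0.2, 0.3, -6.4]
finger_gap: 57.4
finger_force: 40.0
```

```bash
python3 wt.py
```

```text
[ 3.100e-01  2.000e-02 -7.360e+00 -6.002e+01 -3.296e+01] [0.56 0.6  0.47 0.03 0.02] 57.63637693372743 [ 530.36260633 -125.49652353   86.92448655] 14.0
```

>>> apply_moves --moves '[[[0, 0, 0.05], [0, 0, 0], 1], [[0, 0, 0.1], [0, 0, 0], 1], [[0, 0, 0.135], [0, 0, 0], 1], [[0, 0, 0.155], [0, 0, 0], 1], [[0, 0, 0.16], [0, 0, 0], 1], [[0, 0, 0.16], [0, 0, 0], 1], [[0, 0, 0.16], [0, 0, 0], 0], [[0, 0, 0.16], [0, 0, 0], 0], [[0, 0, 0.16], [0, 0, 0], 0], [[0, 0, 0.16], [0, 0, 0], 0], [[0, 0, 0.16], [0, 0, 0], 0], [[0, 0, 0.16], [0, 0, 0], 0]]'

```text
clock: 15.0
eef_pos: [530.5, -125.5, 47.1]
eef_rot: [3.141, -0.0, 0.144]
wrist_force: [0.7, 1.2, 0.8]
finger_gap: 92.7
finger_force: 0.0
```

>>> apply_moves --moves '[[[0, 0, -0.06], [0, 0, 0], 0], [[0, 0, -0.16], [0, 0, 0], 0], [[0, 0, -0.28], [0, 0, 0], 0], [[0, 0, -0.34], [0, 0, 0], 0], [[0, 0, -0.34], [0, 0, 0], 0], [[0, 0, -0.34], [0, 0, 0], 0], [[0, 0, -0.34], [0, 0, 0], 0]]'

```text
clock: 15.58
eef_pos: [529.9, -125.4, 130.8]
eef_rot: [-3.141, 0.001, 0.144]
wrist_force: [0.4, 0.4, 0.6]
finger_gap: 94.1
finger_force: 0.0
```

```bash
python3 - <<'E'
from h import *
print(manip.read_state()["eef_pos"],step([550.3,-225,47],.144))
E
```

```text
[ 529.88978749 -125.35927773  130.80485209] (array([0.024, 0.406, 0.335]), array([-0.0002,  0.0004, -0.0001]))
```

The middle tin reads about 7.4 N. Next is the right tin.

>>> apply_moves --moves '[[[0.023, 0.12, 0], [0, 0, 0], 0], [[0.023, 0.27, 0], [0, 0, 0], 0], [[0.023, 0.37, 0], [0, 0, 0], 0], [[0.023, 0.406, 0], [0, 0, 0], 0], [[0.023, 0.406, 0.03], [0, 0, 0], 0], [[0.023, 0.406, 0.12], [0, 0, 0], 0], [[0.023, 0.406, 0.22], [0, 0, 0], 0], [[0.023, 0.406, 0.3], [0, 0, 0], 0], [[0.023, 0.406, 0.338], [0, 0, 0], 0], [[0.023, 0.406, 0.338], [0, 0, 0], 0], [[0.023, 0.406, 0.338], [0, 0, 0], 1], [[0.023, 0.406, 0.338], [0, 0, 0], 1]]'

```text
clock: 16.58
eef_pos: [551.2, -224.9, 48.6]
eef_rot: [3.141, -0.001, 0.144]
wrist_force: [0.5, -0.2, -0.2]
finger_gap: 84.0
finger_force: 0.0
```

>>> apply_moves --moves '[[[0, 0, 0], [0, 0, 0], 1], [[0, 0, 0], [0, 0, 0], 1], [[0, 0, 0], [0, 0, 0], 1], [[0, 0, 0], [0, 0, 0], 1], [[0, 0, 0], [0, 0, 0], 1], [[0, 0, 0], [0, 0, 0], 1], [[0, 0, 0], [0, 0, 0], 1]]'

```text
clock: 17.17
eef_pos: [550.9, -225.4, 48.0]
eef_rot: [3.141, -0.001, 0.144]
wrist_force: [-0.4, -2.0, 5.4]
finger_gap: 57.8
finger_force: 40.0
```

>>> apply_moves --moves '[[[0, 0, -0.03], [0, 0, 0], 1], [[0, 0, -0.07], [0, 0, 0], 1], [[0, 0, -0.12], [0, 0, 0], 1], [[0, 0, -0.16], [0, 0, 0], 1], [[0, 0, -0.16], [0, 0, 0], 1], [[0, 0, -0.16], [0, 0, 0], 1], [[0, 0, -0.16], [0, 0, 0], 1], [[0, 0, -0.16], [0, 0, 0], 1], [[0, 0, -0.16], [0, 0, 0], 1]]'

```text
clock: 17.92
eef_pos: [550.4, -225.0, 86.9]
eef_rot: [-3.141, 0.001, 0.144]
wrist_force: [-0.6, 0.4, -3.6]
finger_gap: 57.9
finger_force: 40.0
```

```bash
python3 wt.py
```

```text
[ -0.26  -0.13  -3.76 -64.61 -32.86] [0.35 0.39 0.57 0.04 0.02] 57.7593055640776 [ 550.6177359  -225.12424415   87.45099395] 18.4167
```

>>> apply_moves --moves '[[[0, 0, 0.05], [0, 0, 0], 1], [[0, 0, 0.1], [0, 0, 0], 1], [[0, 0, 0.135], [0, 0, 0], 1], [[0, 0, 0.155], [0, 0, 0], 1], [[0, 0, 0.16], [0, 0, 0], 1], [[0, 0, 0.16], [0, 0, 0], 1]]'

```text
clock: 18.92
eef_pos: [551.2, -224.6, 47.8]
eef_rot: [-3.141, -0.001, 0.144]
wrist_force: [1.2, 4.7, 7.4]
finger_gap: 57.4
finger_force: 40.0
```

Readings are 2.3, 7.4 and 3.8 N, so the middle tin is heaviest. I'll release the right tin and go back to the middle one.

>>> apply_moves --moves '[[[0, 0, 0], [0, 0, 0], 0], [[0, 0, 0], [0, 0, 0], 0], [[0, 0, 0], [0, 0, 0], 0], [[0, 0, 0], [0, 0, 0], 0], [[0, 0, 0], [0, 0, 0], 0], [[0, 0, 0], [0, 0, 0], 0], [[0, 0, -0.06], [0, 0, 0], 0], [[0, 0, -0.16], [0, 0, 0], 0], [[0, 0, -0.28], [0, 0, 0], 0], [[0, 0, -0.338], [0, 0, 0], 0], [[0, 0, -0.338], [0, 0, 0], 0], [[0, 0, -0.338], [0, 0, 0], 0]]'

```text
clock: 19.92
eef_pos: [550.7, -225.2, 132.2]
eef_rot: [3.141, -0.001, 0.144]
wrist_force: [-0.5, -0.2, -0.8]
finger_gap: 94.0
finger_force: 0.0
```

>>> apply_moves --moves '[[[-0.023, -0.12, 0], [0, 0, 0], 0], [[-0.023, -0.27, 0], [0, 0, 0], 0], [[-0.023, -0.37, 0], [0, 0, 0], 0], [[-0.023, -0.406, 0], [0, 0, 0], 0], [[-0.023, -0.406, 0], [0, 0, 0], 0], [[-0.023, -0.406, 0.1], [0, 0, 0], 0], [[-0.023, -0.406, 0.22], [0, 0, 0], 0], [[-0.023, -0.406, 0.3], [0, 0, 0], 0], [[-0.023, -0.406, 0.338], [0, 0, 0], 0], [[-0.023, -0.406, 0.338], [0, 0, 0], 0], [[-0.023, -0.406, 0.338], [0, 0, 0], 1], [[-0.023, -0.406, 0.338], [0, 0, 0], 1]]'

```text
clock: 20.92
eef_pos: [531.1, -126.1, 48.6]
eef_rot: [3.141, -0.002, 0.144]
wrist_force: [-0.6, -0.6, 0.9]
finger_gap: 84.0
finger_force: 0.0
```

>>> apply_moves --moves '[[[0, 0, 0], [0, 0, 0], 1], [[0, 0, 0], [0, 0, 0], 1], [[0, 0, 0], [0, 0, 0], 1], [[0, 0, 0], [0, 0, 0], 1], [[0, 0, 0], [0, 0, 0], 1], [[0, 0, 0], [0, 0, 0], 1], [[0, 0, 0], [0, 0, 0], 1]]'

```text
clock: 21.5
eef_pos: [530.6, -125.6, 47.9]
eef_rot: [3.141, -0.001, 0.144]
wrist_force: [-1.9, -0.1, 6.7]
finger_gap: 57.5
finger_force: 40.0
```

>>> apply_moves --moves '[[[0, 0, -0.03], [0, 0, 0], 1], [[0, 0, -0.08], [0, 0, 0], 1], [[0, 0, -0.16], [0, 0, 0], 1], [[0, 0, -0.25], [0, 0, 0], 1], [[0, 0, -0.34], [0, 0, 0], 1], [[0, 0, -0.43], [0, 0, 0], 1], [[0, 0, -0.52], [0, 0, 0], 1], [[0, 0, -0.61], [0, 0, 0], 1], [[0, 0, -0.69], [0, 0, 0], 1], [[0, 0, -0.75], [0, 0, 0], 1], [[0, 0, -0.77], [0, 0, 0], 1], [[0, 0, -0.77], [0, 0, 0], 1]]'

```text
clock: 22.5
eef_pos: [530.4, -125.5, 240.5]
eef_rot: [3.141, -0.001, 0.144]
wrist_force: [0.0, -0.2, -7.2]
finger_gap: 57.3
finger_force: 40.0
```

>>> apply_moves --moves '[[[0, 0, 0], [0, 0, 0], 1], [[0, 0, 0], [0, 0, 0], 1], [[0, 0, 0], [0, 0, 0], 1], [[0, 0, 0], [0, 0, 0], 1], [[0, 0, 0], [0, 0, 0], 1], [[0, 0, 0], [0, 0, 0], 1], [[0, 0, 0], [0, 0, 0], 1], [[0, 0, 0], [0, 0, 0], 1]]'

```text
clock: 23.17
eef_pos: [530.4, -125.5, 239.9]
eef_rot: [-3.142, 0.0, 0.144]
wrist_force: [0.2, -0.1, -6.1]
finger_gap: 57.7
finger_force: 40.0
```

```bash
python3 wt.py; python3 - <<'E'
from h import *
a=viewer.camera("scene")[150:330,240:440]
cv2.imwrite("pics/end.png",cv2.resize(a,None,fx=3,fy=3))
E
```

```text
[ 2.200e-01  5.000e-02 -7.340e+00 -5.621e+01 -3.891e+01] [0.42 0.44 0.39 0.02 0.01] 57.78965379252658 [ 530.37838143 -125.49655416  239.97888002] 23.6667
```

View pics/end.png

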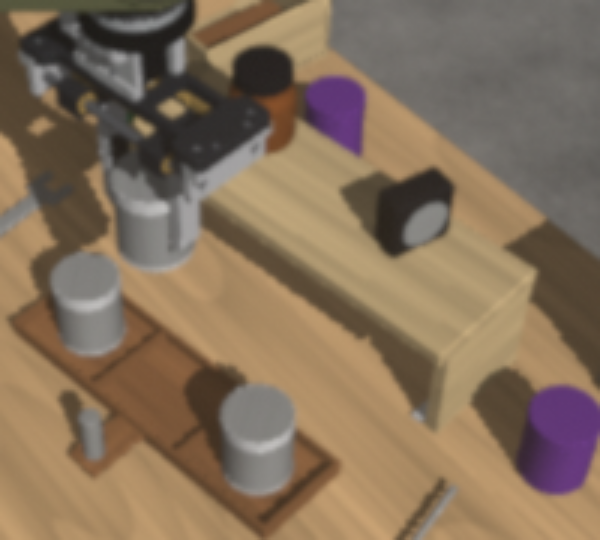

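The crop shows the outer tins upright in the tray at (88,303) and (258,438). The tray is out, the middle tin is held upright at (155,225), and the jar and tape measure are in place.

```bash
python3 -c "
from cell import manip
print(manip.sign_off())"
```

```text
the job is handed in; nothing more can be done
None
```

The job is handed in with the tray fully out, all three tins hefted (about 2.3, 7.4 and 3.8 N from left to right), and the heaviest, the middle one, held upright and still about 20 cm above the worktop; I did not see the judge's verdict.

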